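# Dead-weight check of a load cell

## Task

Do the dead-weight check: take the load cell (the steel disc with the blue band and the short black cable socket) out of the sloping rack and lower it into the pocket of the check block: loading button up, socket pointing out through the narrow notch, lying flat on the pocket's floor, then stand the largest brass-coloured check weight upright on the middle of its button and let go. Set both down without dropping them, and leave the plain puck in the rack and the other two weights where they are.

Things in the scene. Friction and masses are not known exactly. Their poses are not given: they have to be found in the camera images.
- load_cell: Steel disc, diameter 57, 18 thick, blue band on its rim, 0.3 kg. Raised loading button (diameter 24, top 24 mm above underside) on one face; other face plain. Black cable socket (diameter 11) sticks out to 41 mm from the axis, 8 mm above underside. Origin: underside centre; z out through button; x along socket. Starts leaning in the rack, button face up towards the robot, socket up the slope.
- cell_button (a point): Centre of the flat top of the load cell's button (24 mm above the cell's origin along its z).
- cell_socket (a point): Point in the cable socket, 36 mm from the cell's axis along its x, 8 mm above its underside.
- cell_rack: Grey fixed rack, base 90 x 196 x 10 mm, low front to -x, origin under it. Places at y = -55 and 55 mm: the disc's underside (its centre at x 12, z 41 mm) leans, 65 degrees from horizontal, on two ribs, its rim on two rubber pegs, all within 20 mm of the place's middle: the space beside the disc is free for fingers, even beyond its back. Discs and socket reach 85 mm high.
- load_puck: Plain bright steel puck, diameter 57, 24 mm thick, with a recess in one face, no blue band and no socket. Origin: centre of its underside, z out through the recessed face. Leans in the rack's other place; stays there.
- check_block: Fixed aluminium plate 104 x 104 x 8 mm; on it a pedestal (diameter 52, top 20 mm high) is the floor of a 10 mm deep pocket, diameter 60.5, inside three grey curved lugs (outer radius 40, tops 30 mm high). Gaps between lugs: socket notch at +x (17 mm wide), finger gaps at +y and -y (42 mm wide; free down to the plate). Origin: underside centre, z up, x out through notch.
- pocket (a point): Centre of the pocket's floor, 20 mm above the bench; axes as the check block's.
- notch (a point): Middle of the socket notch, 36 mm from the pocket's axis, 28 mm high: where the socket's point lies when the cell is seated.
- weight_200: Largest brass-coloured check weight: body diameter 33, about 26 mm high, with a knob, 42 mm high in all; 0.2 kg. Origin: centre of its underside, z up. Stands on the bench.
- weight_100: Silver check weight, diameter 27, 35 mm high. Origin: centre of its underside. Stays where it is.
- weight_50: Small brass-coloured check weight, diameter 22, 30 mm high. Origin: centre of its underside. Stays where it is.
Mind the look-alikes: they are no part of the job. Leave any pink or purple look-alike of the weight_200 alone.

How it is judged:
By the outcome, as a careful person would: the job done as asked, in the order asked, and still so for the second after the job is handed in, with the robot touching nothing.
It also fails if it takes over 61 s, if anything falls off the work surface, if the arm or the gripper's body presses on something with over 40 N, if the wrist force passes 120 N, or if a joint passes its speed limit or range.

## Robot

A 6-joint arm with a two-finger parallel gripper is mounted at the origin on a cart in front of the work surface, level with it; the furniture and walls round the work are solid. World frame = base frame: x ahead of the robot, y to its left, z up, the work surface at z = 0. Lengths are in m, angles in degrees, forces in N, time in s.
With the tool pointing down it reaches from about 0.4 to 0.825 m from the base axis. Payload 7 kg.
Tool frame: the origin (TCP) lies midway between the tips of the shut fingers; the grasp point (between the pads) lies 19 mm behind it; z points along the fingers, y is the direction in which the jaws open and shut (so a half turn about z gives the same grasp; the last joint's range is limited). The gripper opens to 88 mm and grips with 3 to 60 N. Pads are 19 mm wide; open, the fingers measure 130 mm over their backs; the gripper's body (78 mm by 193 mm) begins 47 mm behind the grasp point.
Start: joints at [-57.118, 20.546, 0.682, 0, -70.136, -16.507], TCP at [0.19, -0.648, 0.227] pointing down, gripper open.
Joint ranges: [-176.03, 176.03], [-82.01, 121.73], [-58.28, 71.71], [-173.87, 95.51], [-174.79, -0.11], [-173.66, 173.66]. Speed limits (degrees/s): [136.94, 136.94, 172.46, 180, 180, 180].

## Interface

Orientations are given as a 3x3 rotation matrix whose columns are the frame's x, y, z axes.
In Python, from rig import robot gives the robot as it stands. Calls block until the motion is done:
- robot.goto(position, orientation): joint-space move of the TCP to a pose.
- robot.servo_line(position, ori=None, speed=0.15): straight line of the TCP; ori=None keeps the orientation; speed is the mean speed in m/s.
- robot.movej(angles): joint-space move.
- robot.move_gripper(opening): opening from 0.0 (shut) to 1.0 (fully open); the grip force is fixed at half the most; returns when the fingers have stopped.
- robot.dwell(seconds).
- robot.ik(position, orientation): joint angles nearest the present ones, or None.
- robot.grab_frame(name): name is "side" or "top"; returns (picture, depth): 384x512x3 uint8, red, green, blue; 384x512 float32, m along the optical axis (not along the pixel's ray), 0 where there is no reading.
- robot.camera_info(name): a dict with "vfov" (degrees; the focal length in pixels is half the picture's height over the tangent of half this angle, whatever the lens; pixels are square), "cx", "cy" (the principal point, pixels), "view" (4x4, takes a point from world to camera coordinates). Camera axes: x right, y down, z forward; pixel columns grow to the right and rows downward; lengths in m; the calibration is good to about 2 mm. A picture is of the moment at which its call begins. camera_info takes no time and is no camera call.
A pose or a line that the arm cannot do raises robot.Unreachable and nothing moves.
- robot.job_done(): hands the job in, once; it reports no verdict.
Readings, each from a call of its own:
- robot.read_t(): time.
- robot.read_qpos(): joint angles.
- robot.read_qvel(): joint speeds.
- robot.read_effort(): joint torques, N m.
- robot.read_position(): TCP position.
- robot.read_tcp_rot(): TCP orientation.
- robot.read_force(): force on the tool from outside, world axes, zero at the start.
- robot.read_ft_torque(): the same for the moment, N m.
- robot.read_grip_width(): opening from 0.0 (shut) to 1.0 (fully open).
Only numpy, scipy, OpenCV 4.12 (cv2) and the standard library are available. Lean on these libraries where they do the work, as an engineer would, in place of code of your own. Each camera call takes 0.05 s, during which the arm holds its last target. There are 200 camera calls.

## Working session

There is one attempt and no reset: what is moved stays moved. The work goes in short steps, each a Python script; the robot and the scene stay as the last script left them, time stands still between calls to the robot, and variables do not carry over. Pictures are saved under pics/ and viewed, about 8 in all and at most 12, crops included, and the job is handed in when it is done.

```bash
ls; mkdir -p pics; cat > h.py <<'E'
import numpy as np, cv2
from rig import robot
def grab(n,save=None):
    im,d=robot.grab_frame(n)
    if save: cv2.imwrite(save,im[:,:,::-1])
    return im,d
def cam(n):
    c=robot.camera_info(n); f=192/np.tan(np.radians(c['vfov'])/2); return f,c['cx'],c['cy'],np.array(c['view'])
def cloud(n,d):
    f,cx,cy,V=cam(n); v,u=np.mgrid[:384,:512]
    P=np.stack([(u-cx)/f*d,(v-cy)/f*d,d],-1); P=(P-V[:3,3])@V[:3,:3]; P[d==0]=np.nan; return P
def ray(n,u,v,z):
    f,cx,cy,V=cam(n); R=V[:3,:3]; o=-R.T@V[:3,3]; r=R.T@np.array([(u-cx)/f,(v-cy)/f,1]); return o+r*(z-o[2])/r[2]
def proj(n,p):
    f,cx,cy,V=cam(n); q=V[:3,:3]@np.asarray(p)+V[:3,3]; return f*q[0]/q[2]+cx,f*q[1]/q[2]+cy
E
python3 - <<'E'
from h import *
ims=[]
for n in("side","top"):
    im,d=grab(n,f"pics/{n}0.png"); np.save(f"pics/{n}d.npy",d); f,cx,cy,V=cam(n); print(n,f,cx,cy,(-V[:3,:3].T@V[:3,3]).round(3),V[2,:3].round(2),robot.camera_info(n).keys(), (d==0).mean())
print(robot.read_t())
E
```

```text
pics
side 480.31840169823477 250.01296837045544 193.96808930562375 [ 0.127 -0.623  0.562] [ 0.51  0.66 -0.55] dict_keys(['vfov', 'cx', 'cy', 'view']) 0.0710296630859375
top 493.86912981911934 251.12861983826397 189.39460950904584 [ 0.376 -0.02   1.024] [ 0.21  0.01 -0.98] dict_keys(['vfov', 'cx', 'cy', 'view']) 0.0040740966796875
0.1
```

```bash
python3 -c "
import cv2
for n in('side','top'): cv2.imwrite(f'pics/{n}0b.png',cv2.resize(cv2.imread(f'pics/{n}0.png'),(800,600),interpolation=cv2.INTER_CUBIC))"
```

```text
(no output)
```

View pics/side0b.png

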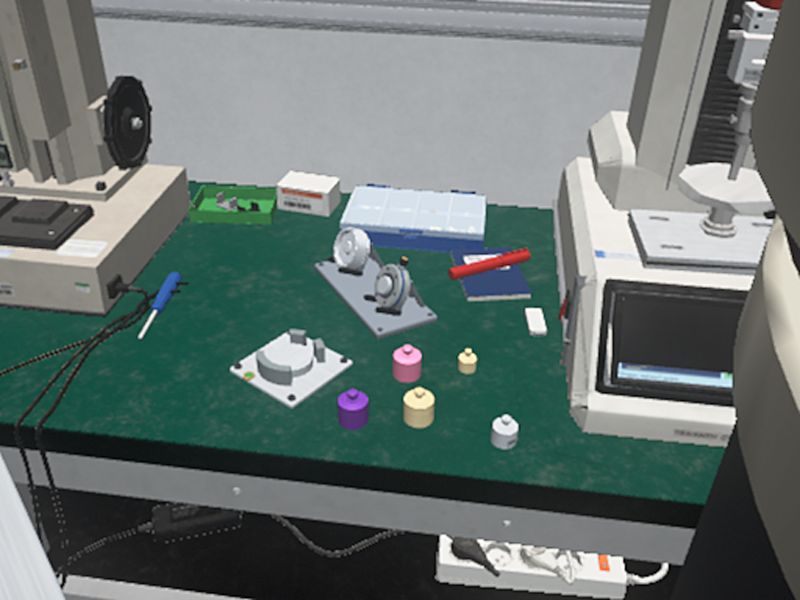

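View pics/top0b.png

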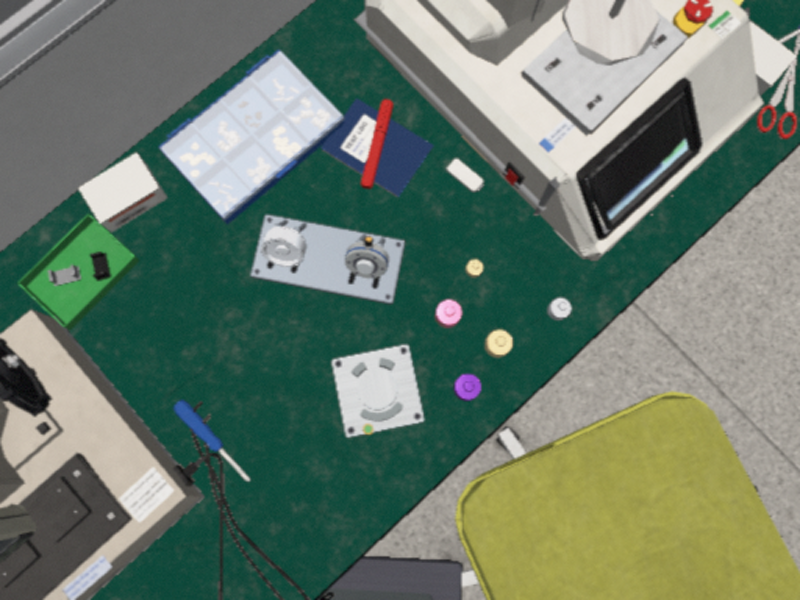

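Side view (800×600): load cell at (392,285) and plain puck at (352,250) in the rack. Candidates for the large weight are beige (419,407), pink (407,363) and purple (353,408), with small brass at (467,361) and silver at (505,432). Beige is the largest brass-coloured one; pink and purple are the decoys. Top view: block at (378,391), notch upward, between the two short lugs (358,370) and (388,364). Next I'll confirm these in an enlarged crop and measure.

```bash
python3 - <<'E'
from h import *
t=cv2.imread('pics/top0.png'); s=cv2.imread('pics/side0.png')
a=cv2.resize(t[130:285,155:375],(800,564),interpolation=cv2.INTER_CUBIC)[:, :]
a=cv2.resize(t[130:285,155:375],(440,310),interpolation=cv2.INTER_CUBIC)
b=cv2.resize(s[140:290,140:340],(400,300),interpolation=cv2.INTER_CUBIC)
c=np.zeros((600,800,3),np.uint8)
c[:300,:400]=cv2.resize(t[210:285,205:305],(400,300),interpolation=cv2.INTER_CUBIC)
c[:300,400:]=cv2.resize(t[135:210,160:260],(400,300),interpolation=cv2.INTER_CUBIC)
c[300:,:400]=cv2.resize(s[145:220,195:295],(400,300),interpolation=cv2.INTER_CUBIC)
c[300:,400:]=cv2.resize(s[215:290,205:305],(400,300),interpolation=cv2.INTER_CUBIC)
cv2.imwrite('pics/crop1.png',c)
for n,i in(('top',t),('side',s)):
    P=cloud(n,np.load(f'pics/{n}d.npy')); np.save(f'pics/{n}P.npy',P)
    hsv=cv2.cvtColor(i,cv2.COLOR_BGR2HSV)
    m=cv2.inRange(hsv,(15,60,120),(32,255,255))
    k,l,st,ce=cv2.connectedComponentsWithStats(m)
    for j in range(1,k):
        if st[j,4]>40:
            q=P[l==j]; print(n,st[j],ce[j].round(1),np.nanmedian(q,0).round(3),np.nanmax(q[:,2]).round(3))
    g=cv2.inRange(i,(0,0,0),(255,255,255))
    H=P[:,:,2]
    # lug tops: heights 0.026-0.035 near block
    u0,v0=(242,250) if n=='top' else (186,235)
    vv,uu=np.mgrid[:384,:512]
    near=(abs(uu-u0)<45)&(abs(vv-v0)<40)
    L=near&(H>0.026)&(H<0.036)
    print(n,'lug px',L.sum(),np.nanmedian(P[L],0).round(3),'floor',(near&(H>.016)&(H<.024)).sum(),np.nanmedian(P[near&(H>.016)&(H<.024)],0).round(3),'plate z',np.nanmedian(H[near&(H>.004)&(H<.013)]))
    print('bench z',np.nanmedian(H[(abs(uu-(300 if n=='top' else 200))<20)&(abs(vv-(240 if n=='top' else 205))<8)]))
E
```

```text
top [431   4  21  20 182] [438.8  14.6] [ 0.919 -0.357  0.161] 0.184
top [298 166  11  11  86] [303.4 170.9] [ 0.631 -0.12   0.02 ] 0.035
top [311 211  17  17 221] [319. 219.] [ 0.53  -0.154  0.032] 0.045
top [  291   250   221   134 21047] [401.7 329.6] [ 0.299 -0.414 -0.257] -0.243
top lug px 240 [ 0.439 -0.005  0.031] floor 485 [0.464 0.    0.021] plate z 0.0071140438296496454
bench z 0.0034790920179095085
side [293 223  12  16 106] [298.7 231.4] [ 0.628 -0.125  0.014] 0.03
side [258 248  20  25 298] [267.5 262. ] [ 0.524 -0.164  0.02 ] 0.043
side lug px 387 [ 0.461 -0.022  0.03 ] floor 539 [ 0.463 -0.005  0.02 ] plate z 0.00785266912240881
bench z 0.0021343386480338483
```

View pics/crop1.png

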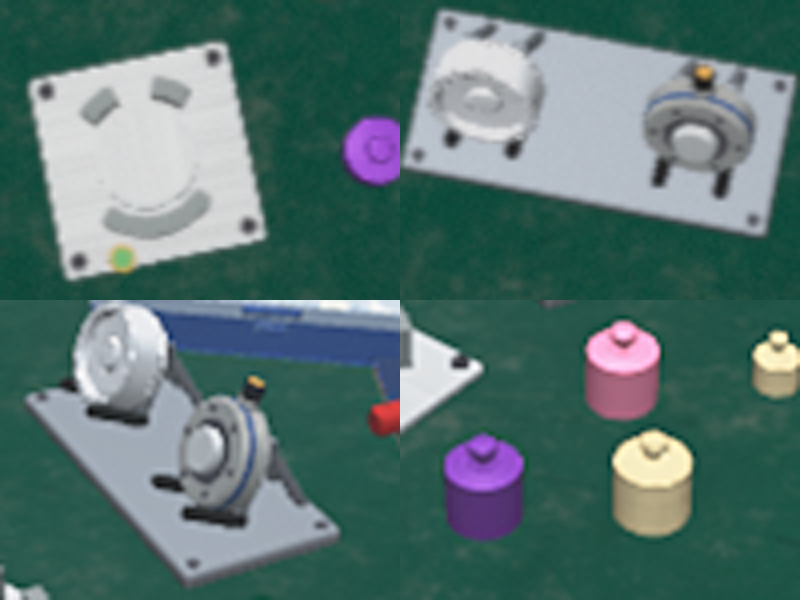

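The crop confirms it: the load cell (blue band, socket up) is in the right-hand place, beige is the 200 g weight, and the notch lies between the two short lugs. Now the measurements.

```bash
python3 - <<'E'
from h import *
D={}
for n in('top','side'):
    i=cv2.imread(f'pics/{n}0.png'); P=np.load(f'pics/{n}P.npy'); hsv=cv2.cvtColor(i,cv2.COLOR_BGR2HSV)
    for nm,z,seed,vm in(('block',.008,{'top':(242,250),'side':(186,235)}[n],110),('rack',.010,{'top':(205,168),'side':(228,188)}[n],80)):
        m=((hsv[:,:,1]<75)&(hsv[:,:,2]>vm)).astype(np.uint8)
        m[P[:,:,2]>(.06)]=0
        k,l=cv2.connectedComponents(m); j=l[seed[1],seed[0]]
        c=max(cv2.findContours((l==j).astype(np.uint8),cv2.RETR_EXTERNAL,cv2.CHAIN_APPROX_NONE)[0],key=len)[:,0]
        w=np.array([ray(n,u,v,z)[:2] for u,v in c])
        r=cv2.minAreaRect((w*1000).astype(np.float32)); print(n,nm,j,(l==j).sum(),np.round(r[0],1),np.round(r[1],1),round(r[2],2))
    for nm,lo,hi in(('w200',(15,60,120),(32,255,255)),('pink',(160,60,100),(178,255,255)),('purple',(130,80,60),(150,255,255))):
        m=cv2.inRange(hsv,lo,hi); k,l,st,ce=cv2.connectedComponentsWithStats(m)
        for j in range(1,k):
            if 60<st[j,4]<600 and st[j,1]>100:
                q=P[l==j]; b=q[(q[:,2]>.021)&(q[:,2]<.03)]; top=q[np.argsort(q[:,2])][-8:]
                u,v=ce[j]; print(n,nm,st[j].tolist(),'mid',ray(n,u,v,.022)[:2].round(4),'box',ray(n,st[j][0]+st[j][2]/2-.5,st[j][1]+st[j][3]/2-.5,.02)[:2].round(4),'knob',np.nanmean(top,0).round(4))
    # disc front face plane fit
    u0,v0={'top':(233,169),'side':(248,183)}[n]
    q=P[v0-25:v0+25,u0-25:u0+25].reshape(-1,3); q=q[(q[:,2]>.03)&(q[:,2]<.09)]
    print(n,'disc pts',len(q),q.mean(0).round(4))
    m=cv2.inRange(hsv,(15,120,60),(30,255,255))
E
```

```text
top block 260 2606 [463.8   1.1] [105.4 105.5] 14.42
top rack 161 3299 [638.1  77.5] [197.6  91.5] 81.77
top w200 [298, 166, 11, 11, 86] mid [ 0.6317 -0.1203] box [ 0.6321 -0.1198] knob [ 0.6319 -0.1214  0.0319]
top w200 [311, 211, 17, 17, 221] mid [ 0.5321 -0.1551] box [ 0.5323 -0.1554] knob [ 0.5304 -0.1553  0.0447]
top pink [279, 192, 17, 17, 145] mid [ 0.5676 -0.0915] box [ 0.5686 -0.0885] knob [ 0.5663 -0.0891  0.0436]
top purple [291, 239, 17, 17, 228] mid [ 0.4722 -0.1157] box [ 0.473  -0.1162] knob [ 0.4715 -0.1153  0.0442]
top disc pts 577 [0.6269 0.0219 0.0577]
side block 258 1969 [464.3  -2. ] [115.5 107.1] 14.33
side rack 165 10466 [670.6 270.8] [548.5 775.8] 44.98
side w200 [293, 223, 12, 16, 106] mid [ 0.621 -0.132] box [ 0.6244 -0.128 ] knob [ 0.6307 -0.1231  0.0285]
side w200 [258, 248, 20, 25, 298] mid [ 0.5231 -0.1634] box [ 0.5276 -0.1578] knob [ 0.5299 -0.1569  0.0422]
side pink [251, 220, 19, 25, 336] mid [ 0.5615 -0.0945] box [ 0.5643 -0.0903] knob [ 0.5668 -0.0878  0.0423]
side purple [216, 249, 20, 26, 423] mid [ 0.4668 -0.1212] box [ 0.468  -0.1195] knob [ 0.4698 -0.1171  0.042 ]
side disc pts 749 [0.6286 0.0373 0.0514]
```

```bash
cat >> h.py <<'E'
from scipy.spatial.transform import Rotation as Ro
RY,BY=-8.23,14.42
cell=lambda x,n,y=0:None
Rr=Ro.from_euler('z',RY,degrees=True).as_matrix()
rack=np.array([.638,.0775,0])
c0=rack+Rr@[.012,-.055,.041]
s,c=np.sin(np.radians(65)),np.cos(np.radians(65))
Rc=Rr@np.array([[c,0,-s],[0,1,0],[s,0,c]])       # cell axes in the rack
blk=np.array([.4638,.0005,0]); Rb=Ro.from_euler('z',BY,degrees=True).as_matrix()
GH=.0115                                          # grasp height above cell underside
def tool(Rcell,phi=0,flip=False):                 # tool z=-cell z pitched by phi about cell y
    R=Rcell@Ro.from_euler('y',phi,degrees=True).as_matrix()@np.diag([1,-1,-1.])
    return R@np.diag([-1,-1,1.]) if flip else R
def tcp(o,Rcell,R): return o+GH*Rcell[:,2]+.019*R[:,2]
E
python3 - <<'E'
from h import *
print(c0.round(4))
for phi in(0,10,15,20):
  for fl in(0,1):
    R=tool(Rc,phi,fl); p=tcp(c0,Rc,R); Rk=tool(Rb,phi,fl); pb=tcp(blk+[0,0,.02],Rb,Rk)
    f=lambda p,R:(lambda q:None if q is None else np.round(q,0))(robot.ik(p,R))
    print(phi,fl,R[:,2].round(2),[f(p-R[:,2]*a+[0,0,b],R) for a,b in((0,0),(.07,0),(.0,.08))],f(pb,Rk),f(pb+[0,0,.08],Rk))
E
```

```text
[0.642  0.0213 0.041 ]
0 0 [ 0.9  -0.13 -0.42] [None, None, array([ -23.,   25.,  -58., -164.,  -58.,  -92.])] [ 24.  16. -40.   0. -34.  80.] [ 24.   9. -36.   0. -46.  80.]
0 1 [ 0.9  -0.13 -0.42] [None, None, array([ -23.,   25.,  -58., -164.,  -58.,   88.])] [  24.   16.  -40.   -0.  -34. -100.] [  24.    9.  -36.    0.  -46. -100.]
10 0 [ 0.81 -0.12 -0.57] [array([ -22.,   30.,  -55., -166.,  -51.,  -91.]), None, array([ -21.,   15.,  -50., -160.,  -31., -100.])] [ 23.  21. -32.  -2. -47.  83.] [ 23.  14. -28.  -2. -58.  82.]
10 1 [ 0.81 -0.12 -0.57] [array([ -22.,   30.,  -55., -166.,  -51.,   89.]), None, array([ -21.,   15.,  -50., -160.,  -31.,   80.])] [ 23.  21. -32.  -2. -47. -97.] [ 23.  14. -28.  -2. -58. -98.]
15 0 [ 0.76 -0.11 -0.64] [array([ -21.,   26.,  -51., -164.,  -38.,  -94.]), array([ -22.,   15.,  -54., -159.,  -30., -100.]), array([ -18.,   12.,  -42., -152.,  -16., -111.])] [ 23.  24. -28.  -3. -53.  84.] [ 23.  17. -24.  -2. -63.  83.]
15 1 [ 0.76 -0.11 -0.64] [array([ -21.,   26.,  -51., -164.,  -38.,   86.]), array([ -22.,   15.,  -54., -159.,  -30.,   80.]), array([ -18.,   12.,  -42., -152.,  -16.,   69.])] [ 23.  24. -28.  -3. -53. -96.] [ 23.  17. -24.  -2. -63. -97.]
20 0 [ 0.7  -0.1  -0.71] [array([ -19.,   23.,  -46., -161.,  -24., -100.]), array([ -17.,   11.,  -44., -147.,  -11., -117.]), None] [ 22.  27. -25.  -3. -59.  84.] [ 22.  20. -21.  -3. -68.  84.]
20 1 [ 0.7  -0.1  -0.71] [array([ -19.,   23.,  -46., -161.,  -24.,   80.]), array([ -17.,   11.,  -44., -147.,  -11.,   63.]), None] [ 22.  27. -25.  -3. -59. -96.] [ 22.  20. -21.  -3. -68. -96.]
```

```bash
python3 - <<'E'
from h import *
b=c0+.024*Rc[:,2]; so=c0+Rc@[.041,0,.008]
for n in('side','top'): print(n,np.round(proj(n,b),1),np.round(proj(n,so),1))
R=tool(Rc,15,1); p=tcp(c0,Rc,R); Rd=tool(Ro.from_euler('z',-20,degrees=True).as_matrix(),0,1)
print(p.round(3),'bodyaxis')
for nm,q,RR in(('W1',[.42,-.12,.33],Rd),('W1b',[.45,0,.33],Rd),('A',p-.07*R[:,2]+[0,0,.05],R),('A2',p-.05*R[:,2]+[0,0,.05],R),('A3',p-.06*R[:,2]+[0,0,.02],R)):
    j=robot.ik(np.array(q),RR); print(nm,np.round(q,3),None if j is None else np.round(j,0))
E
```

```text
side [247.3 180.6] [261.5 163.8]
top [233.4 169.3] [236.1 150.3]
[0.646 0.021 0.034] bodyaxis
W1 [ 0.42 -0.12  0.33] [  10.   -6.  -17.    0.  -79. -120.]
W1b [0.45 0.   0.33] [  25.   -5.  -16.    0.  -79. -135.]
A [0.593 0.028 0.129] [ -17.    6.  -44. -145.  -12.   61.]
A2 [0.608 0.026 0.116] [ -19.    9.  -46. -151.  -17.   69.]
A3 [0.601 0.027 0.092] [ -21.   13.  -51. -157.  -25.   77.]
```

```bash
python3 - <<'E'
from h import *
R=tool(Rc,15,1); p=tcp(c0,Rc,R); Rd=tool(Ro.from_euler('z',-20,degrees=True).as_matrix(),0,1)
robot.goto(np.array([.42,-.12,.33]),Rd)
robot.goto(p-.07*R[:,2]+[0,0,.05],R)
print(robot.read_t(),robot.read_qpos(),robot.read_force(),robot.read_position())
robot.servo_line(p-.06*R[:,2]); print(robot.read_force(),robot.read_t())
i,_=grab('side'); t,_=grab('top')
c=np.hstack([cv2.resize(x[110:260,150:350,::-1],(400,300),interpolation=cv2.INTER_CUBIC) for x in(i,t)])
cv2.imwrite('pics/app.png',c)
E
```

```text
4.8583 [ -16.96594342    5.57382184  -44.22655222 -144.53863419  -11.59489695
   60.74142475] [-0.06698584 -0.16895798 -0.87662802] [0.59309402 0.02847669 0.12872667]
[-0.24237117  0.08242283  0.48739296] 5.4833
```

View pics/app.png

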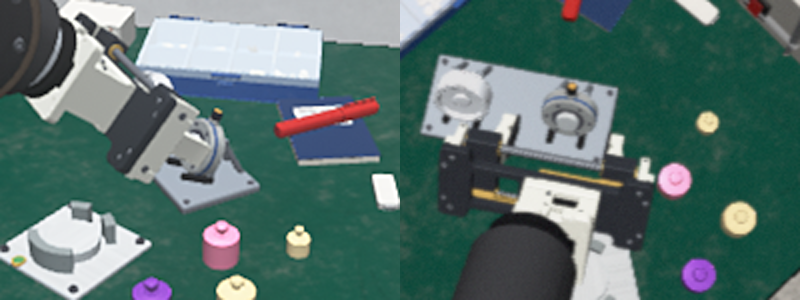

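Picture: the gripper is lined up with the cell (top crop, fingers at (508,125) and (615,150) around the cell at (570,120)), and its body clears the pink weight. Closing in.

```bash
python3 - <<'E'
from h import *
R=tool(Rc,15,1); p=tcp(c0,Rc,R)
robot.servo_line(p,speed=.06); print(robot.read_force(),robot.read_position()-p)
robot.move_gripper(0); print(robot.read_grip_width()*88,robot.read_force(),robot.read_t())
robot.servo_line(p+[0,0,.08],speed=.08); print(robot.read_grip_width()*88,robot.read_force(),robot.read_t(),robot.read_qpos().round(0))
i,_=grab('side'); t,_=grab('top')
c=np.hstack([cv2.resize(x[110:260,150:350,::-1],(400,300),interpolation=cv2.INTER_CUBIC) for x in(i,t)])
cv2.imwrite('pics/lift.png',c)
Rk=tool(Rb,15,1); pb=tcp(blk+[0,0,.02],Rb,Rk)
for h in(.1,.06,.03,0): print(h,robot.ik(pb+[0,0,h],Rk))
E
```

```text
[-0.25257271  0.55827046  0.88045866] [-2.02606735e-04  8.49054460e-05  2.03224449e-04]
56.330225225322266 [-0.07658448  1.87709579  1.07997823] 7.3583
56.177063212070536 [ 0.1981321   0.64821345 -2.50868599] 8.5083 [ -18.   12.  -42. -152.  -16.   70.]
0.1 [ 22.67094603  15.97920425 -23.18559895  -2.33556274 -65.70468823
 -97.01209431]
0.06 [ 22.66927033  18.83976512 -25.49931646  -2.44453062 -60.53495461
 -96.76885968]
0.03 [ 22.66762275  21.20276214 -27.01322939  -2.54713233 -56.66176749
 -96.56976765]
0 [ 22.66554982  23.74319578 -28.32876568  -2.67063322 -52.80984932
 -96.35322156]
```

View pics/lift.png

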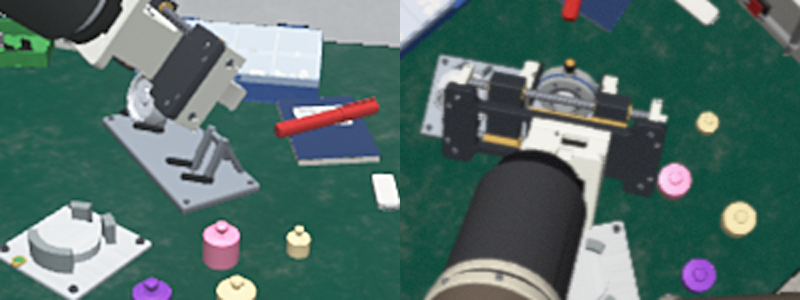

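Picture: the cell is off the rack with the socket still at top, and the puck hasn't moved. Going over the block via a high waypoint.

```bash
python3 - <<'E'
from h import *
R=tool(Rc,15,1); p=tcp(c0,Rc,R); Rk=tool(Rb,15,1); pb=tcp(blk+[0,0,.02],Rb,Rk)
robot.servo_line(p-.06*R[:,2]+[0,0,.08])
robot.goto(pb+[0,0,.28],Rk); print(robot.read_t(),robot.read_grip_width()*88)
robot.goto(pb+[0,0,.045],Rk); robot.dwell(.3)
print(robot.read_t(),robot.read_grip_width()*88,robot.read_force(),robot.read_position()-pb)
o=blk+[0,0,.065]
cv=[]
for n in('side','top'):
    i,d=grab(n,f'pics/{n}h.png'); np.save(f'pics/{n}hd.npy',d)
    for nm,q in(('button',o+Rb@[0,0,.024]),('socket end',o+Rb@[.041,0,.008])): print(n,nm,np.round(proj(n,q),1))
    u,v=map(int,proj(n,o)); cv.append(cv2.resize(i[v-50:v+40,u-60:u+60,::-1],(400,300),interpolation=cv2.INTER_CUBIC)); print(u-60,v-50)
cv2.imwrite('pics/hov.png',np.hstack(cv))
E
```

```text
Traceback (most recent call last):
rig.Unreachable: the arm cannot follow that straight line within its joint ranges
```

```bash
python3 - <<'E'
from h import *
R=tool(Rc,15,1); p=tcp(c0,Rc,R); Rk=tool(Rb,15,1); pb=tcp(blk+[0,0,.02],Rb,Rk)
robot.servo_line(p-.06*R[:,2]+[0,0,.05])
robot.goto(pb+[0,0,.25],Rk); print(robot.read_t(),robot.read_grip_width()*88)
robot.goto(pb+[0,0,.045],Rk); robot.dwell(.3)
print(robot.read_t(),robot.read_grip_width()*88,robot.read_force(),robot.read_position()-pb)
o=blk+[0,0,.065]
cv=[]
for n in('side','top'):
    i,d=grab(n,f'pics/{n}h.png'); np.save(f'pics/{n}hd.npy',d)
    for nm,q in(('button',o+Rb@[0,0,.024]),('socket end',o+Rb@[.041,0,.008])): print(n,nm,np.round(proj(n,q),1))
    u,v=map(int,proj(n,o)); cv.append(cv2.resize(i[v-50:v+40,u-60:u+60,::-1],(400,300),interpolation=cv2.INTER_CUBIC)); print(u-60,v-50)
cv2.imwrite('pics/hov.png',np.hstack(cv))
E
```

```text
11.4833 56.40903156029128
12.6167 56.329274883159954 [-0.56256575 -0.23707548 -1.25336825] [0.00072995 0.00028542 0.04597418]
side button [184.3 195.7]
side socket end [200.8 193.4]
125 156
top button [240.7 245.4]
top socket end [236.7 225.4]
180 196
```

View pics/hov.png

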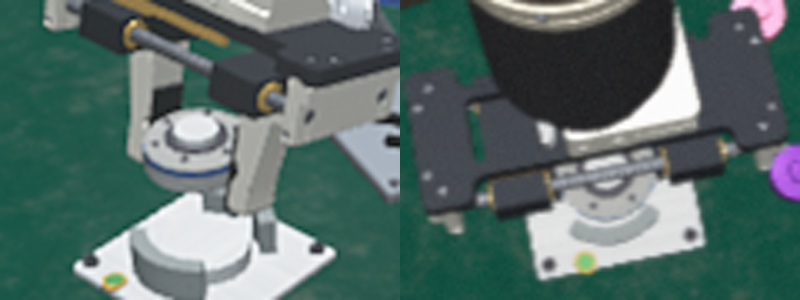

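Side crop: button top at (195,133), i.e. px (183.5,195.9), against a prediction of (184.3,195.7). The socket points at the notch. I'll make one sub-pixel check of the button against the block's four screws in the same camera.

```bash
python3 - <<'E'
from h import *
for n in('side','top'):
    g=cv2.cvtColor(cv2.imread(f'pics/{n}0.png'),cv2.COLOR_BGR2GRAY).astype(float); W=[]
    for sx in(-1,1):
        for sy in(-1,1):
            u,v=proj(n,blk+Rb@[sx*.044,sy*.044,.008]); u,v=int(round(u)),int(round(v)); a=g[v-5:v+6,u-5:u+6]
            w=np.clip(100-a,0,None)*((a<100)); 
            # keep only blob not bench: component nearest centre
            k,l,st,ce=cv2.connectedComponentsWithStats((w>0).astype(np.uint8)); 
            j=1+np.argmin([np.hypot(*(x-5)) for x in ce[1:]]); yy,xx=np.mgrid[:11,:11]; ww=w*(l==j)
            W.append(ray(n,u-5+(ww*xx).sum()/ww.sum(),v-5+(ww*yy).sum()/ww.sum(),.009)[:2]); print(n,st[j][4],W[-1].round(4))
    W=np.array(W); x=(W[2:].mean(0)-W[:2].mean(0)); print(n,'block',W.mean(0).round(4),'yaw',np.degrees(np.arctan2(x[1],x[0])).round(2),np.linalg.norm(x))
P=cloud('side',np.load('pics/sidehd.npy')); i=cv2.imread('pics/sideh.png'); 
u0,v0=184,196; sl=(slice(v0-9,v0+16),slice(u0-20,u0+16)); q=P[sl].reshape(-1,3); col=cv2.cvtColor(i,cv2.COLOR_BGR2GRAY)[sl].ravel()
for nm,lo,hi in(('button',.0865,.095),('face',.0805,.0855)):
    m=(q[:,2]>lo)&(q[:,2]<hi)&(np.hypot(*(q[:,:2]-blk[:2]).T)<.035); b=q[m]; r=cv2.minEnclosingCircle((b[:,:2]*1000).astype(np.float32))
    A=np.c_[b[:,:2]-b[:,:2].mean(0),np.ones(len(b))]; co=np.linalg.lstsq(A,b[:,2],rcond=None)[0]; print(nm,len(b),b.mean(0).round(4),r,'slope deg',np.degrees(co[:2]).round(1))
g=cv2.cvtColor(i,cv2.COLOR_BGR2GRAY)[sl]; 
for r in g[:18,6:36]: print(' '.join('%3d'%x for x in r))
E
```

```text
side 11 [ 0.4304 -0.0533]
side 37 [0.4101 0.0388]
side 45 [ 0.5222 -0.026 ]
side 44 [0.5013 0.0639]
side block [0.466  0.0058] yaw 15.96 0.09520308990654626
top 6 [ 0.4324 -0.0526]
top 6 [0.4101 0.0324]
top 5 [ 0.5177 -0.0306]
top 6 [0.4955 0.0544]
top block [0.4639 0.0009] yaw 14.48 0.0881487250147495
button 424 [ 0.457  -0.0018  0.0902] ((457.9929504394531, -1.0746138095855713), 34.12582015991211) slope deg [1.4 0.9]
face 72 [ 0.4491 -0.0153  0.0828] ((461.92059326171875, 0.5429691076278687), 34.065589904785156) slope deg [0.5 0.6]
105  34  43  44  44  45  44  42  41  67  81  74  70  70  73  74  75  75  75  73  67  61  54  50  50  52  52  52  52  52
 91  35  44  44  43  39  37  32  30  66 104 112 109 122 135 137 121  94 102  99  84  76  65  61  52  48  50  50  51  52
 91  36  43  40  37  29  60 103 140 163 172 175 173 179 188 174 129  85 137 175 168 153 112  83  72  54  48  43  46  48
 77  35  35  30  61 131 169 179 194 200 205 212 216 220 222 214 173 145 183 203 203 196 176 166 151 119  97  97  86  44
 44  25  60 120 123 146 194 199 201 216 227 229 231 233 233 237 231 228 219 186 
[... 899 characters left out ...]
 105  86  94 114 127 135 149 153 152 152 147 139 127 110  96  95 116 163 203 156  88 149 172 168 168
193 174 181 200 192 173 132  88  88  95 105 122 127 126 125 119 108  95  80 100 152 167 155 169 131  93 156 171 168 167
196 196 195 195 197 202 187 147 137 124 101  92  77  76  84 107 117 124 145 168 195 178 113 112  93 105 167 170 168 168
190 194 193 192 194 195 198 194 192 168 132 151 163 159 160 172 176 177 193 200 198 185 166 157 105 124 177 170 167 167
165 193 194 192 193 193 193 197 190 148 103 152 198 203 200 199 198 197 195 194 194 197 205 190 116 125 177 170 168 167
106 153 178 193 195 195 193 194 187 151 135 169 192 197 195 195 194 193 194 194 195 201 198 160  84  97 161 172 168 167
```

```bash
python3 - <<'E'
from h import *
n='side'; g=cv2.cvtColor(cv2.imread('pics/side0.png'),cv2.COLOR_BGR2GRAY).astype(float); W=[]
for sx,sy in((-1,-1),(-1,1),(1,-1),(1,1)):
    u,v=np.round(proj(n,blk+Rb@[sx*.044,sy*.044,.008])).astype(int); a=g[v-7:v+8,u-8:u+9]
    m=(a<110).astype(np.uint8); k,l,st,ce=cv2.connectedComponentsWithStats(m)
    print(u,v,[(s.tolist(),c.round(1).tolist()) for s,c in zip(st[1:],ce[1:])])
    for r in a[2:13]: print(' '.join('%3d'%x for x in r))
for u,v in((183.5,193.9),(183.5,194.5)): print(ray(n,u,v,.0898))
print(proj(n,np.array([.4645,.0008,.0898])))
h=cv2.cvtColor(cv2.imread('pics/toph.png'),cv2.COLOR_BGR2GRAY); print(h[248:266:1,225:262:2])
E
```

```text
187 254 [([5, 6, 5, 3, 12], [7.2, 7.1]), ([0, 8, 17, 7, 57], [9.1, 12.4])]
222 224 226 226 227 225 225 224 223 223 224 225 225 226 226 225 223
221 221 222 224 226 227 228 228 226 224 223 223 224 225 225 226 225
222 221 222 222 224 230 229 221 229 232 226 223 222 223 223 226 228
224 223 222 223 228 221 175 144 162 201 227 227 224 222 223 228 232
227 226 224 227 217 164  86  42  55 132 212 231 226 226 228 227 206
229 229 227 230 194 105  60  62  70  89 187 233 230 232 227 193 146
205 226 230 231 223 146  47  59  57  94 190 236 232 215 183 137  97
151 186 213 229 237 219 165 138 158 196 225 230 202 162 125  91  76
100 126 163 197 221 236 233 219 232 238 224 188 141 105  83  71  74
 78  86 106 143 177 205 229 237 235 214 178 131  90  65  66  70  73
 81  78  76  92 121 151 186 209 198 158 118  86  66  66  69  73  75
153 234 [([0, 0, 14, 15, 110], [4.1, 5.5])]
 66  66  68  69  72  76  80  78  70  58  78 161 216 233 234 229 228
 66  66  68  69  75  81  82  73  82 149 196 229 238 231 228 227 228
 67  66  68  70  77  82  80  83 165 232 237 231 229 227 227 227 228
 69  66  67  70  77  88  83  
[... 3028 characters left out ...]
 164 185 184 183 182 178 161 185 206 223 225
  226]
 [120 223 225 218 185 185 143 172 184 182 182 182 175 170 183 178 216 226
  226]
 [182 225 225 224 186 179 180 181 184 184 181 179 167 207 170 167 192 226
  226]
 [221 225 225 227 213 168 178 177 182 176 175 178 193 191 166 167 189 225
  225]
 [225 226 228 226 214 208 171 158 169 160 165 197 209 172 167 165 195 223
  222]
 [228 227 226 216 183 214 222 196 174 190 221 210 175 168 165 155 205 223
  223]
 [225 227 228 201 169 180 210 219 219 217 202 175 168 166 164 166 222 225
  226]
 [227 229 225 182 166 167 175 176 186 178 171 168 167 166 165 207 226 226
  226]
 [227 229 224 172 165 166 167 166 169 168 168 167 166 162 199 226 227 225
  225]]
```

```bash
python3 - <<'E'
from h import *
n='side'
for z in(.008,.0095,.011):
  print(z,ray(n,185.8,231.95,z).round(4),[np.round(proj(n,blk+Rb@[sx*.044,sy*.044,z]),1) for sx,sy in((-1,-1),(-1,1),(1,-1))])
t=cv2.cvtColor(cv2.imread('pics/top0.png'),cv2.COLOR_BGR2GRAY).astype(float)
g=cv2.cvtColor(cv2.imread('pics/sideh.png'),cv2.COLOR_BGR2GRAY).astype(np.uint8)
m=(g>214).astype(np.uint8)[186:200,168:192]; k,l,st,ce=cv2.connectedComponentsWithStats(m); j=1+np.argmax(st[1:,4]); print(st[j],ce[j]+[168,186])
c=max(cv2.findContours((l==j).astype(np.uint8),0,1)[0],key=len); print(cv2.fitEllipse(cv2.convexHull(c)))
for dz in(0,): print(ray(n,*(ce[j]+[168,186]),.0898).round(4))
E
```

```text
0.008 [0.4623 0.0017 0.008 ] [array([187., 254.]), array([152.7, 233.8]), array([220.4, 230.2])]
0.0095 [ 0.4614 -0.      0.0095] [array([186.9, 253.4]), array([152.6, 233.2]), array([220.4, 229.5])]
0.011 [ 0.4605 -0.0017  0.011 ] [array([186.9, 252.7]), array([152.6, 232.5]), array([220.4, 228.9])]
[ 9  4 13  8 78] [183.17948718 193.70512821]
((15.140767097473145, 7.66960334777832), (7.417050838470459, 12.564017295837402), 86.49539947509766)
[0.4647 0.006  0.0898]
```

```bash
python3 - <<'E'
from h import *
P=cloud('side',np.load('pics/sidehd.npy')); B=P[190:198,177:190].reshape(-1,3); B=B[np.isfinite(B[:,2])]
g=cv2.cvtColor(cv2.imread('pics/sideh.png'),cv2.COLOR_BGR2GRAY)
m=np.zeros((384,512),bool); mm=(g>214)[186:200,168:192]; m[186:200,168:192]=mm
q=P[m]; print('button depth',np.nanmedian(q,0).round(4),np.nanstd(q[:,2]).round(4))
A=np.c_[q[:,:2]-np.nanmean(q[:,:2],0),np.ones(len(q))]; ok=np.isfinite(q).all(1); print(np.degrees(np.linalg.lstsq(A[ok],q[ok,2],rcond=None)[0][:2]).round(1))
P0=np.load('pics/sideP.npy'); r=np.hypot(P0[:,:,0]-.462,P0[:,:,1]); k=(r<.02); print('floor',np.nanmedian(P0[k],0).round(4))
bp=robot.read_position(); Rk=robot.read_tcp_rot(); print('tcp',bp.round(4)); pb=tcp(blk+[0,0,.02],Rb,tool(Rb,15,1)); o=blk+[0,0,.02]+bp-pb; print('o',o.round(4),np.degrees(Ro.from_matrix(Rk.T@tool(Rb,15,1)).magnitude()))
print('top pred underside edge',np.round(proj('top',o+Rb@[-.0285,0,0]),1),'top-face edge',np.round(proj('top',o+Rb@[-.0285,0,.018]),1),'button',np.round(proj('top',o+[0,0,.024]),1))
h=cv2.cvtColor(cv2.imread('pics/toph.png'),cv2.COLOR_BGR2GRAY); print(h[236:268,242:246].tolist())
E
```

```text
button depth [ 0.4604 -0.0017  0.0955] 0.0013
[ 1.8 -5.2]
floor [ 4.605e-01 -3.000e-04  1.760e-02]
tcp [ 0.4594 -0.0006  0.0587]
o [0.4641 0.0006 0.0656] 0.07402329853280128
top pred underside edge [243.8 260.9] top-face edge [243.6 260.3] button [240.6 245.2]
[[175, 158, 157, 155], [138, 140, 157, 178], [137, 149, 171, 182], [138, 138, 133, 135], [119, 108, 100, 87], [62, 61, 66, 72], [99, 116, 136, 147], [197, 216, 218, 216], [220, 216, 215, 214], [197, 171, 159, 152], [142, 141, 140, 141], [156, 164, 164, 153], [151, 156, 138, 122], [123, 128, 127, 127], [163, 173, 193, 191], [215, 208, 186, 140], [170, 143, 115, 97], [102, 98, 94, 98], [103, 104, 109, 128], [144, 148, 160, 178], [182, 181, 183, 186], [185, 184, 187, 183], [184, 182, 183, 182], [183, 184, 184, 181], [180, 176, 172, 175], [172, 160, 156, 165], [179, 190, 208, 221], [218, 217, 211, 202], [184, 178, 175, 171], [167, 168, 166, 168], [167, 166, 166, 166], [166, 166, 162, 160]]
```

Relative to the block (using each camera's own offset), the cell sits about 1.7 mm toward −x, possibly a few mm high in the grip. I'll shift by +1.7 mm along the notch axis and lower in small force-watched steps.

```bash
cat >> h.py <<'E'
Rk=tool(Rb,15,1); pb=tcp(blk+[0,0,.02],Rb,Rk)+Rb@[.0017,0,0]
E
python3 - <<'E'
from h import *
robot.servo_line(pb+[0,0,.016],ori=Rk,speed=.06); robot.dwell(.2)
f0=np.array(robot.read_force()); print(f0.round(2),robot.read_t())
for h in np.arange(.014,-.0021,-.001):
    robot.servo_line(pb+[0,0,h],speed=.02); f=robot.read_force()-f0; e=robot.read_position()-pb
    print(round(h,4),f.round(1),(e*1000).round(1))
    if np.linalg.norm(f)>3: break
print(robot.read_t(),robot.read_ft_torque().round(2),robot.read_grip_width()*88)
i,d=grab('side','pics/side_low.png'); np.save('pics/sidelow.npy',d); t,_=grab('top')
c=np.hstack([cv2.resize(i[180:270,125:245,::-1],(400,300),interpolation=cv2.INTER_CUBIC),cv2.resize(t[205:295,180:300,::-1],(400,300),interpolation=cv2.INTER_CUBIC)]); cv2.imwrite('pics/low.png',c)
E
```

```text
[-0.42 -0.63 -3.18] 13.55
0.014 [1.1 0.5 0.5] [-0.1 -0.  14. ]
0.013 [0.  0.2 0.5] [-0.1 -0.  13. ]
0.012 [0.5 0.1 0.2] [-0.1 -0.  11.9]
0.011 [0.2 0.7 0. ] [-0.1 -0.  10.9]
0.01 [0.1 0.3 0.3] [-0.   0.   9.9]
0.009 [0.4 0.6 0.4] [-0.1 -0.   8.9]
0.008 [0.1 1.  0.3] [-0. -0.  8.]
0.007 [0.6 0.1 0.4] [-0.1 -0.   6.9]
0.006 [ 0.6 -0.1  0.5] [-0.  -0.   5.9]
0.005 [1.5 1.2 0.7] [-0.1 -0.   4.9]
0.004 [1.  0.6 0.2] [-0.1 -0.   3.9]
0.003 [-0.1  0.9  0.7] [-0.  -0.   2.9]
0.002 [0.3 0.1 1.4] [-0.  -0.   1.9]
0.001 [0.3 0.4 1.2] [-0.1 -0.   1. ]
0.0 [0.3 1.  0.8] [-0.1 -0.  -0.1]
-0.001 [0.2 0.4 0.6] [-0. -0. -1.]
-0.002 [0.6 1.  1. ] [-0.1 -0.  -2.1]
17.8 [ 0.27 -1.05  0.  ] 56.57027835540781
```

View pics/low.png

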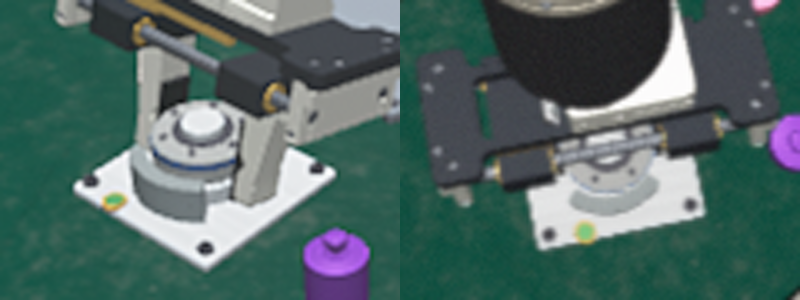

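Picture: the cell is entering the pocket inside the lug, no contact yet, so it is indeed a few mm high in the grip. Continuing in finer steps.

```bash
python3 - <<'E'
from h import *
f0=np.array(robot.read_force()); t0=robot.read_ft_torque()
for h in np.arange(-.0025,-.0071,-.0005):
    robot.servo_line(pb+[0,0,h],speed=.02); f=robot.read_force()-f0
    print(round(h,4),f.round(1),(robot.read_ft_torque()-t0).round(2),round((robot.read_position()-pb)[2]*1000,2))
    if np.linalg.norm(f)>3: break
print(robot.read_t(),robot.read_grip_width()*88)
i,d=grab('side','pics/side_low2.png'); t,_=grab('top','pics/top_low2.png')
g=cv2.cvtColor(i,cv2.COLOR_RGB2GRAY); q=pb*0+robot.read_position()
m=(g>214).astype(np.uint8); k,l,st,ce=cv2.connectedComponentsWithStats(m); 
for j in range(1,k):
    if 50<st[j,4]<400 and abs(ce[j][0]-184)<15 and abs(ce[j][1]-215)<25: print(st[j],ce[j])
print('pred seated button side',np.round(proj('side',blk+[0,0,.044]),1),'with bias (-.8,+.3)')
E
```

```text
-0.0025 [ 0.2  0.8 -0. ] [ 0.04 -0.04  0.01] -2.48
-0.003 [0.3 0.9 3.5] [-0.02  0.38 -0.02] -2.77
18.4 56.36100737475845
[180 212  12   9  76] [185.35526316 216.06578947]
pred seated button side [185.8 216.3] with bias (-.8,+.3)
```

```bash
python3 - <<'E'
from h import *
robot.dwell(.2); robot.move_gripper(1.0); print(robot.read_force(),robot.read_grip_width(),robot.read_t())
robot.servo_line(robot.read_position()+Rb@[0,0,.10],speed=.12)
robot.goto(np.array([.47,-.2,.2]),tool(Ro.from_euler('z',-20,degrees=True).as_matrix(),0,1))
print(robot.read_t(),robot.read_force())
i,d=grab('side','pics/side_set.png'); np.save('pics/sideset.npy',d); t,d=grab('top','pics/top_set.png'); np.save('pics/topset.npy',d)
c=np.hstack([cv2.resize(i[190:265,135:235,::-1],(400,300),interpolation=cv2.INTER_CUBIC),cv2.resize(t[215:290,190:290,::-1],(400,300),interpolation=cv2.INTER_CUBIC)]); cv2.imwrite('pics/set.png',c)
E
```

```text
[ 0.51635266 -0.08559616  5.53608919] 1.0022327959511887 19.45
21.3167 [-0.15964444  0.19984227  0.19741834]
```

View pics/set.png

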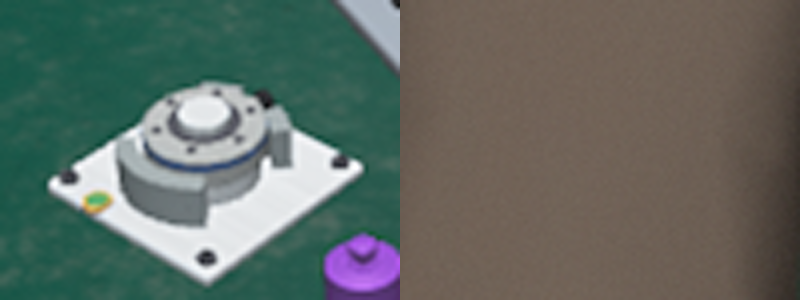

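Picture: the cell is seated flat, button at crop (205,112), socket (262,98) out through the notch, and lug and rim clear. The arm blocks the top view, so it tells nothing. Now the beige weight; jaw axis along bearing ~10°, which is clear of its neighbours.

```bash
cat >> h.py <<'E'
wp=np.array([.5315,-.1555,0])
def dn(th): return Ro.from_euler('z',th,degrees=True).as_matrix()@np.diag([1,-1,-1.])
E
python3 - <<'E'
from h import *
best=None
for th in(100,-80):
    j=[robot.ik(np.array(q),dn(th)) for q in(wp+[0,0,.08],wp+[0,0,.003],[.4638,.0008,.12],[.4638,.0008,.05])]
    print(th,[None if x is None else np.round(x) for x in j])
    if all(x is not None for x in j):
        e=abs(j[0][5]-robot.read_qpos()[5])
        if best is None or e<best[0]: best=(e,th)
th=best[1]; R=dn(th); print('th',th); open('th.txt','w').write(str(th))
robot.goto(wp+[0,0,.10],R); robot.move_gripper(.62)
robot.servo_line(wp+[0,0,.06],speed=.15); robot.dwell(.1); f0=np.array(robot.read_force())
i,d=grab('side','pics/side_w.png'); t,_=grab('top')
c=np.hstack([cv2.resize(i[215:290,210:310,::-1],(400,300),interpolation=cv2.INTER_CUBIC),cv2.resize(t[180:255,265:365,::-1],(400,300),interpolation=cv2.INTER_CUBIC)]); cv2.imwrite('pics/w.png',c)
print(robot.read_t(),robot.read_position()-wp)
E
```

```text
100 [None, None, array([ 25.,   6., -34.,   0., -50., 165.]), array([ 25.,  12., -38.,   0., -39., 165.])]
-80 [array([  4.,  17., -25.,   0., -47.,   6.]), array([  4.,  23., -29.,   0., -37.,   6.]), array([ 25.,   6., -34.,   0., -50., -15.]), array([ 25.,  12., -38.,   0., -39., -15.])]
th -80
24.55 [7.78794315e-04 6.34266211e-06 6.10299751e-02]
```

View pics/w.png

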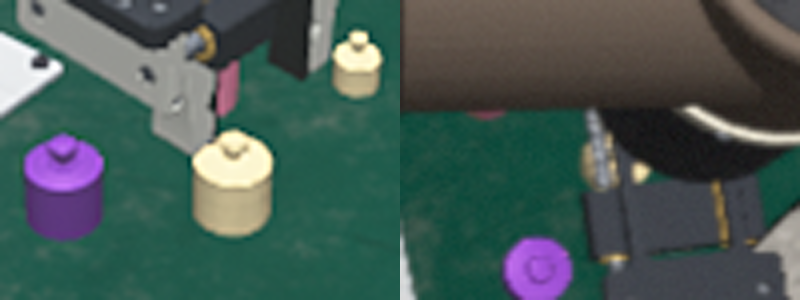

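Picture: the near finger (190,110) and far finger (320,40) straddle the beige weight (232,185); the neighbours are clear.

```bash
python3 - <<'E'
from h import *
R=dn(-80); f0=np.array(robot.read_force())
robot.servo_line(wp+[0,0,.004],ori=R,speed=.06); print(robot.read_force()-f0)
robot.move_gripper(0); print(robot.read_grip_width()*88,robot.read_force()-f0,robot.read_t())
robot.servo_line(wp+[0,0,.12],speed=.12); print(robot.read_grip_width()*88,robot.read_force()-f0)
T=np.array([.4638,.0008,0])
robot.goto(T+[0,0,.12],R); robot.servo_line(T+[0,0,.065],speed=.08); robot.dwell(.4)
p=robot.read_position(); print(robot.read_t(),p,robot.read_grip_width()*88)
i,d=grab('side','pics/side_wh.png')
for z in(.061,): print('pred weight bottom',np.round(proj('side',[p[0],p[1],p[2]-.004]),1),'knob top',np.round(proj('side',[p[0],p[1],p[2]+.038]),1))
cv2.imwrite('pics/wh.png',cv2.resize(i[170:260,125:245,::-1],(800,600),interpolation=cv2.INTER_CUBIC))
E
```

```text
[-1.40485193  0.68978161 -0.18857808]
31.99884401481399 [-3.10584729  1.88374204  3.74794918] 26.1417
32.392580518805175 [-0.72641064  1.26213564 -1.48116906]
29.2167 [0.46389562 0.00088847 0.0652353 ] 32.28425842689639
pred weight bottom [185.2 208.4] knob top [183.8 188.8]
```

View pics/wh.png

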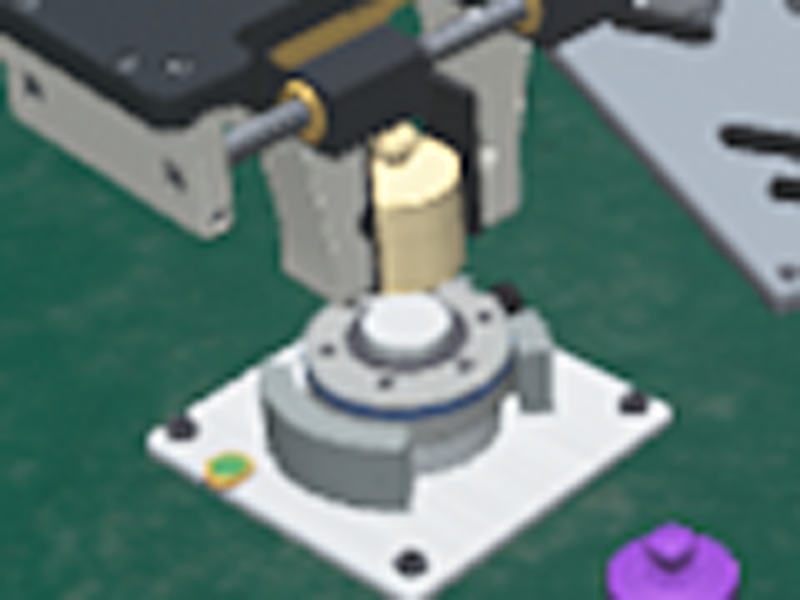

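```bash
python3 - <<'E'
from h import *
for f in('side_set','side_wh'):
    i=cv2.imread(f'pics/{f}.png'); g=cv2.cvtColor(i,cv2.COLOR_BGR2GRAY)
    for th in(205,214,222):
        m=(g>th).astype(np.uint8)[208:226,174:200]; k,l,st,ce=cv2.connectedComponentsWithStats(m); j=1+np.argmax(st[1:,4]); c=ce[j]+[174,208]
        print(f,th,st[j].tolist(),c.round(2),ray('side',*c,.044).round(4))
    print(g[209:226,176:197])
i=cv2.imread('pics/side_wh.png'); hsv=cv2.cvtColor(i,cv2.COLOR_BGR2HSV); m=cv2.inRange(hsv,(12,45,100),(34,255,255))[184:218,174:202]
for r in range(m.shape[0]): 
    x=np.nonzero(m[r])[0]; print(184+r,(x.min()+174,x.max()+174) if len(x) else None,end=' ')
m0=cv2.inRange(cv2.cvtColor(cv2.imread('pics/side0.png'),cv2.COLOR_BGR2HSV),(12,45,100),(34,255,255))[244:276,252:284]
print()
for r in range(32):
    x=np.nonzero(m0[r])[0]; print(244+r,(x.min()+252,x.max()+252) if len(x) else None,end=' ')
E
```

```text
side_set 205 [6, 6, 12, 8, 79] [185.47 217.44] [ 0.4616 -0.0022  0.044 ]
side_set 214 [6, 6, 12, 8, 73] [185.33 217.53] [ 0.4613 -0.0023  0.044 ]
side_set 222 [6, 6, 12, 8, 71] [185.3  217.52] [ 0.4612 -0.0022  0.044 ]
[[ 77  75  74  74  74  75  76  76  74  68  65  64  64  64  65  67  67  73
   77  80  79]
 [ 78  77  77  75  73  74  76  73  67  99 122 121 122 112  97  88  77  71
   65  71  75]
 [ 77  77  75  69  64  63  73  95 110 151 178 180 173 163 164 159 150 148
  136 110  81]
 [ 72  71  77  95 119 146 161 169 176 187 197 191 157 136 176 197 192 191
  178 128  75]
 [ 95 114 144 174 182 195 199 195 198 202 203 186 134  98 157 199 195 194
  190 158 113]
 [134 137 173 207 199 202 207 214 225 226 228 225 208 193 183 186 197 195
  196 191 178]
 [158 103 138 173 186 223 229 231 234 234 235 237 238 238 221 177 175 190
  198 197 200]
 [186 158 150 142 192 234 233 232 231 231 231 232 232 235 234 209 154 148
  188 201 186]
 [203 193 145 165 230 235 231 230 230 230 230 230 230 231 237 235 167  90
  147 192 161]
 [196 157  91 187 244 237 232 230 229 230 230 230 230 231 236 238 173  79
  106 
[... 3609 characters left out ...]
), np.int64(277)) 255 (np.int64(258), np.int64(277)) 256 (np.int64(258), np.int64(277)) 257 (np.int64(258), np.int64(277)) 258 (np.int64(259), np.int64(277)) 259 (np.int64(259), np.int64(276)) 260 (np.int64(258), np.int64(277)) 261 (np.int64(259), np.int64(277)) 262 (np.int64(259), np.int64(277)) 263 (np.int64(259), np.int64(277)) 264 (np.int64(259), np.int64(277)) 265 (np.int64(259), np.int64(277)) 266 (np.int64(259), np.int64(277)) 267 (np.int64(258), np.int64(277)) 268 (np.int64(259), np.int64(276)) 269 (np.int64(259), np.int64(276)) 270 (np.int64(260), np.int64(275)) 271 (np.int64(261), np.int64(274)) 272 (np.int64(262), np.int64(273)) 273 (np.int64(265), np.int64(271)) 274 None 275 None
```

The same-camera comparison puts the button about 2 mm nearer the camera than the weight's axis, which fits the pocket's slack. Shifting by (−1.1, −1.3) mm and lowering until contact.

```bash
python3 - <<'E'
from h import *
R=dn(-80); T=np.array([.4627,-.0005,0])
robot.servo_line(T+[0,0,.053],ori=R,speed=.06); robot.dwell(.2); f0=np.array(robot.read_force())
for h in np.arange(.052,.0439,-.0005):
    robot.servo_line(T+[0,0,h],speed=.02); f=robot.read_force()-f0
    if f[2]>2.0: break
print(h,f.round(2),robot.read_position().round(4),robot.read_t())
if f[2]>2:
    robot.dwell(.2); robot.move_gripper(.62); print(robot.read_grip_width(),robot.read_force()-f0)
    robot.servo_line(robot.read_position()+[0,0,.09],speed=.08)
    robot.goto(np.array([.30,-.42,.24]),dn(-80+-30)); print(robot.read_t(),robot.read_force())
    i,_=grab('side','pics/side_end.png'); t,_=grab('top','pics/top_end.png')
    c=np.hstack([cv2.resize(i[145:295,140:340,::-1],(400,300),interpolation=cv2.INTER_CUBIC),cv2.resize(t[130:280,155:355,::-1],(400,300),interpolation=cv2.INTER_CUBIC)])
    c2=np.hstack([cv2.resize(i[190:265,135:235,::-1],(400,300),interpolation=cv2.INTER_CUBIC),cv2.resize(t[215:290,190:290,::-1],(400,300),interpolation=cv2.INTER_CUBIC)])
    cv2.imwrite('pics/end.png',np.vstack([c,c2]))
E
```

```text
0.047999999999999994 [-1.58 -0.1   4.58] [ 0.4628 -0.0005  0.0482] 32.0667
0.6218771256481175 [-1.2671095   1.22027329  1.59251347]
35.8667 [-0.42777731 -0.89919489 -0.51262732]
```

View pics/end.png

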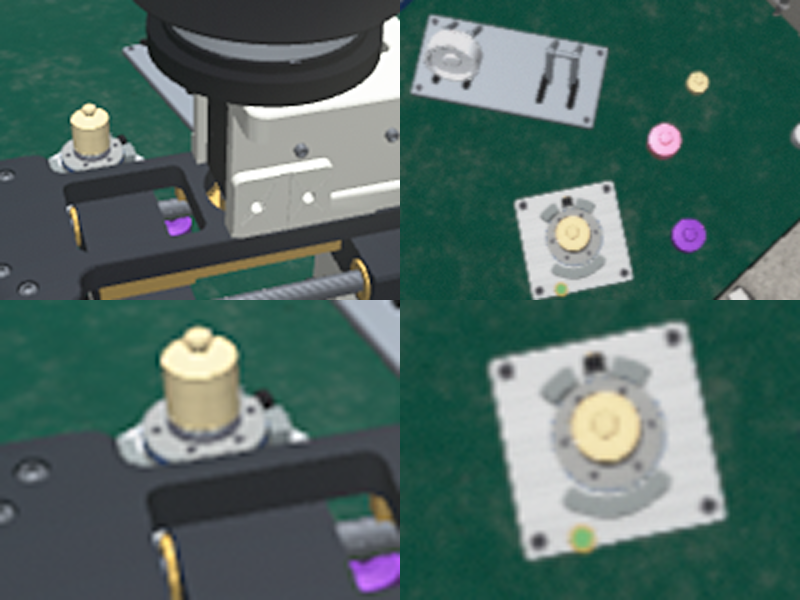

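Picture: the weight stands upright on the button (top crop (605,427); disc centre ≈(608,437)), socket in the notch, puck and the other weights untouched. One quick centring number before hand-in.

```bash
python3 - <<'E'
from h import *
t=cv2.imread('pics/top_end.png'); hsv=cv2.cvtColor(t,cv2.COLOR_BGR2HSV)
m=cv2.inRange(hsv,(12,45,100),(34,255,255)); m[:215]=0; m[272:]=0; m[:,:190]=0; m[:,290:]=0
k,l,st,ce=cv2.connectedComponentsWithStats(m); j=1+np.argmax(st[1:,4]); print(st[j],ce[j])
print('weight',ray('top',*ce[j],.066).round(4))
# disc outline: radial edge from grey (disc) to white (plate) in directions away from lugs
g=cv2.cvtColor(t,cv2.COLOR_BGR2GRAY).astype(np.float32); big=cv2.GaussianBlur(g,(0,0),.6); E=[]
c0_=blk+[0,0,.030]
for a in np.r_[np.arange(50,131,5),np.arange(230,311,5)]:
    rr=np.arange(.024,.034,.0003); d=Rb@[np.cos(np.radians(a)),np.sin(np.radians(a)),0]
    uv=np.array([proj('top',c0_+d*r) for r in rr],np.float32); v=cv2.remap(big,uv[None,:,0],uv[None,:,1],cv2.INTER_LINEAR)[0]
    q=np.argmax(np.gradient(v)); E.append((c0_+d*rr[q])[:2])
E=np.array(E); A=np.c_[2*E,np.ones(len(E))]; s=np.linalg.lstsq(A,(E**2).sum(1),rcond=None)[0]; print('disc',s[:2].round(4),np.sqrt(s[2]+s[:2]@s[:2]).round(4))
E
```

```text
[232 238  18  18 250] [240.972 246.412]
weight [4.641e-01 4.000e-04 6.600e-02]
disc [ 4.653e-01 -1.000e-04] 0.0289
```

```bash
python3 - <<'E'
from h import *
robot.job_done(); print(robot.read_t())
E
```

```text
the job is handed in; nothing more can be done
the job is handed in; nothing more can be done
```

I took the load cell out of the rack and lowered it into the check block's pocket. It lies flat, button up, with the socket out through the notch. The 200 g brass weight then went upright on the button, and I released it and handed the job in at about 36 s of the 61 s allowed.

**Last checks:**
- **Height:** the weight touched at exactly the height expected for a fully seated cell (44 mm button top).
- **Centring:** in the top view the weight's axis is about 1.3 mm from the disc's centre, about 1.2 mm in x and 0.5 mm in y.
- **Other things:** the puck, pink, purple and small brass weights look undisturbed in the final top picture. The silver weight is only partly inside that crop.
- **Contact:** the robot touched nothing at the end.

**Disagreements and unproven points:**
- **Cell in the grip:** it sat about 3 mm high and 1.7 mm off along its x axis. I corrected the x offset, and lowered in small steps until I felt contact.
- **Release of the cell:** I can't tell whether the cell or the fingertips touched first. It may have settled by about 1 mm when released.
- **Cameras:** the two cameras disagree by 1–2 mm on the block's position.
- **Final side view:** it was partly blocked by the gripper.

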